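# Zero the rolling mill and open the rolls by one turn

## Robot

A 7-joint arm with a two-finger parallel gripper is mounted at the origin on a cart in front of the work surface, level with it; the furniture and walls round the work are solid. World frame = base frame: x ahead of the robot, y to its left, z up, the work surface at z = 0. Lengths are in m, angles in rad, forces in N, time in s.
With the tool pointing down it reaches from about 0.425 to 0.925 m from the base axis. Payload 6.8 kg.
Tool frame: the origin (TCP) lies midway between the tips of the shut fingers; the grasp point (between the pads) lies 19 mm behind it; z points along the fingers, y is the line along which they close (so a half turn about z gives the same grasp; the last joint's range is limited). The gripper opens to 88 mm and grips with 3 to 60 N. Pads are 20 mm wide; open, the fingers measure 115 mm over their backs; the gripper's body (75 mm by 178 mm) begins 61 mm behind the grasp point.
Start: joints at [-1.297, 0.477, 0.022, 1.555, -0.011, 1.109, -0.083], TCP at [0.251, 0.626, 0.223] pointing down, gripper open.
Joint ranges: [-2.96, 2.96], [-0.34, 2.1], [-1.41, 1.46], [0.24, 2.44], [-1.37, 4.51], [0.17, 1.92], [-2.96, 2.96]. Speed limits (rad/s): [2.39, 2.39, 3.14, 3.14, 3.14, 3.14, 3.14].

## Interface

Orientations are given as [roll, pitch, yaw] about the fixed x, y, z axes, in that order (R = Rz(yaw) Ry(pitch) Rx(roll)).
In Python, from station import env gives the robot as it stands.
- The arm moves only by the tool servo_tool, never from a script. Its argument "increments" is a list of rows, each a list of 3 entries, a list of its own where there are three numbers: the opening in per cent of the stroke, from 0 (shut) to 100 (fully open), then the shift along the tool's x, y, z in mm, then the turn, a rotation vector about the tool's x, y, z in rad. A call has exactly 5 rows; each row shifts and turns the commanded pose from where the row before left it, along the tool's axes as they then stand; what a row does not reach is not made up. A row lasts 1/12 s, in which the tool goes at most 41.7 mm and 7.16 degrees, less where a joint would pass 70% of its speed; a pose out of reach is approached as far as the arm can. A call is refused whole if a number of a shift passes 41.7 or a number of a turn 0.125, either way. A call with a gripper value outside its range is refused whole. The fingers move at their own pace and stop on an object; "newtons" is the grip in N (left out, the last holds). Time passes only in rows, so rows that do not move let the fingers close, or fill a call up. It gives the time, the measured TCP pose, the force, the opening and the grip force at its end, in the units of the state.
- env.observe(): the state, without advancing time (a new reading comes with each control period).
- env.snapshot(name): name is "scene" or "top" or "wrist"; returns the picture (420x560x3 uint8, red, green, blue); there is no depth.
- env.camera_model(name): a dict with "fov_y" (degrees; the focal length in pixels is half the picture's height over the tangent of half this angle, whatever the lens; pixels are square), "cx", "cy" (the principal point, pixels), "T" (4x4, takes a point from camera to world coordinates). Camera axes: x right, y up, looking along -z (the intrinsics and any distortion apply to the point x, -y, -z); pixel columns grow to the right and rows downward; lengths in m; the calibration is good to about 2 mm. A picture is of the moment at which its call begins: read the wrist's pose just before it. camera_model takes no time and is no camera call; for the wrist camera it gives the pose at the moment of the call.
- env.hand_in(): hands the job in; it is judged then, once.
The state is a dict: "time": time; "qpos": joint angles; "joint_velocities": joint speeds; "effort": joint torques, N m; "tcp_pos": TCP position; "tool_rot": TCP orientation; "wrist_force": force on the tool from outside, world axes, zero at the start; "wrist_torque": the same for the moment, N m; "finger_gap": finger opening in m; "finger_force": force on a finger pad.
Only numpy, scipy, OpenCV 4.12 (cv2) and the standard library are available. Lean on these libraries where they do the work, as an engineer would, in place of code of your own. Each camera call takes 0.05 s, during which the arm holds its last target. There are 200 camera calls.

## Task

Set the roll gap of the small bench rolling mill: with the handwheel on top, screw the rolls together until they just meet, no more than finger-tight, then open them by one full turn of the screw. The wheel has a lot of play on its screw, so after reversing take up the slack before you begin to count the turn. Let go of the wheel and leave the other things on the bench as they lie.

Things in the scene. Friction and masses are not known exactly. Their poses are not given: they have to be found in the camera images.
- mill: Small grey rolling mill bolted to the bench: base plate 125 x 160 mm, 14 mm thick, four pillars, bridge with its top at 138 mm, a dark handwheel lying level on top. Origin at the centre of the underside of the base, z up, y along the rolls. It does not move; its place and yaw differ from start to start.
- wheel_axis (a point): Point on the upright axis of the dark handwheel, at the height of the middle of the crank handle (187 mm over the bench). Fixed to the mill. Wheel: lies level, ring of 45 mm mean radius, 12 mm thick, ring's top 166 mm and hub's top 168 mm over the bench. Clockwise seen from above closes the rolls, anticlockwise opens them.
- handle (a point): Middle of the black upright crank handle on the wheel's ring: 16 mm thick, 38 mm tall (169 to 207 mm over the bench), 45 mm from the wheel axis, free to spin on its own pin, so fingers holding it need not turn with the wheel. Nothing on the mill stands higher. In the wheel's play it needs under 1 N along its circle; driving the screw about 5 N while it moves, either way (less at rest).
- screw_top (a point): Screw at the bridge, under the wheel; fixed, 145 mm up. The wheel is loose on its screw: it turns freely between two stops, 0.8 to 2.5 rad apart (to be felt), and starts anywhere between them. The screw stays where it is left. Once the rolls have met, force climbs by 0.7 N per mm of handle travel if pushed slowly, up to twice that if faster; over about 14 N at the handle strains the frame.
- lower_roll (a point): Centre of the lower steel roll (36 mm thick, 88 mm long), fixed, 50 mm over the bench.
- upper_roll (a point): Centre of the upper steel roll (36 mm thick). It goes straight up and down with the screw, 1.0 mm per turn of the screw, and is exactly 36.0 mm above the centre of the lower roll when the rolls just meet; it starts 0.2 to 0.75 mm higher. Readings are too coarse to judge the gap by.
- strip: Bystander: copper strip 12 x 55 x 8 mm lying on the bench; origin at the centre of its underside.
- bottle: Bystander: brown bottle with black cap, 46 mm thick, 90 mm tall; origin at the centre of its underside.
- wax: Bystander: brown cake of wax 30 x 40 x 15 mm; origin at the centre of its underside.

How it is judged:
On the way, in this order (a step that is already met when the one before it is completed fails the run):
1. the rolls have been brought together until they meet (gap under 0.02 mm) (z of upper_roll in the frame of lower_roll below 0.03602 m), for 0.1 s.
2. the slack is taken up and the screw is opening the rolls again (gap over 0.2 mm) (z of upper_roll in the frame of lower_roll above 0.0362 m), for 0.1 s.
At the end, for the whole second after the job is handed in: The rolls stand open by one turn of the screw from where they meet: gap 1.0 mm, within 0.08 mm (a twelfth of a turn), at rest, the wheel let go (z of upper_roll in the frame of lower_roll between 0.03692 and 0.03708 m); the robot touches nothing.
It fails at once if the rolls are screwed together harder than finger-tight (the frame is strained by more than 0.05 mm, about 14 N at the handle) (z of upper_roll in the frame of lower_roll below 0.03595 m).
It fails at once if a bystander is moved by more than 20 mm (distance of any of strip, bottle, wax from where it was at the start of the episode above 0.02 m).
It also fails if it takes over 67 s, if anything falls off the work surface, if the arm or the gripper's body presses on something with over 40 N, if the wrist force passes 120 N, or if a joint passes its speed limit or range.

## Working session

There is one attempt and no reset: what is moved stays moved. The work goes in short steps, Python scripts to look and compute and a tool call to move; the robot and the scene stay as the last step left them, time stands still between calls to the robot, and variables do not carry over. Pictures are saved under pics/ and viewed, at most 10 in all, crops included, and the job is handed in when it is done.

Besides the shell and the picture viewer there is one more tool, called after "Request:" as name(argument=value, ...) on one line, values as JSON. servo_tool: Moves the arm, as the interface text tells. Its arguments: {"type":"object","properties":{"increments":{"type":"array","items":{"type":"array"}},"newtons":{"type":"number"}},"required":["increments"]}

```bash
mkdir -p pics; python3 - <<'E'
from station import env
import cv2,numpy as np
s=env.observe()
for k in s: print(k,np.round(s[k],4))
for n in("scene","top"):
    cv2.imwrite(f"pics/{n}0.png",env.snapshot(n)[:,:,::-1])
    m=env.camera_model(n);print(n,{k:(np.round(v,4).tolist() if not isinstance(v,str) else v) for k,v in m.items()})
E
```

```text
time 0.0
qpos [-1.2971  0.4778  0.0223  1.5564 -0.0115  1.1093 -0.0831]
joint_velocities [-0.0018 -0.0006  0.0009 -0.0012  0.0008 -0.0001  0.    ]
effort [-1.40000e-03 -5.82856e+01  1.53400e+00 -2.72610e+01 -5.44000e-02
  1.71000e-02  2.00000e-04]
tcp_pos [0.2513 0.6258 0.2217]
tool_rot [-3.1398e+00  1.0000e-04  2.7598e+00]
wrist_force [ 0.0856  0.0979 -0.3112]
wrist_torque [-0.0027  0.0151 -0.038 ]
finger_force 0.0
finger_gap 0.0878
scene {'fov_y': 52.6196, 'cx': 275.0887, 'cy': 211.7958, 'T': [[-0.9999, 0.0115, -0.0095, 0.4887], [-0.0146, -0.6127, 0.7902, 0.8583], [0.0033, 0.7902, 0.6128, 0.6458], [0.0, 0.0, 0.0, 1.0]]}
top {'fov_y': 42.2853, 'cx': 284.8983, 'cy': 208.8945, 'T': [[-0.0194, 0.9841, -0.1765, 0.2889], [-0.9997, -0.0161, 0.0199, 0.1844], [0.0168, 0.1768, 0.9841, 1.1467], [0.0, 0.0, 0.0, 1.0]]}
```

View pics/top0.png

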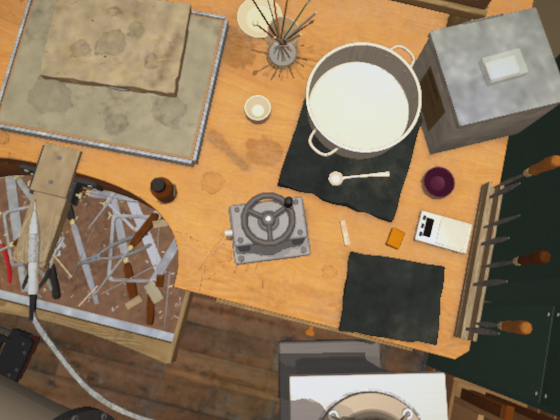

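View pics/scene0.png

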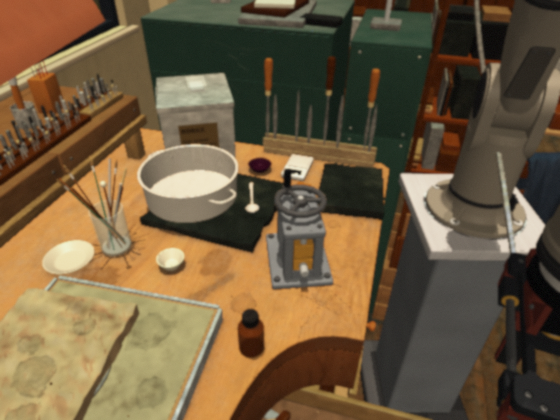

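The top view shows the hub near (268,219) and the black handle near (289,202). In the scene view the handle top is near (291,172). The bottle is at (162,189), the strip at (346,233) and the wax at (396,238), all in the top view.

```bash
cat > h.py <<'E'
from station import env
import numpy as np,cv2
def ray(m,u,v,z):
    T=np.array(m["T"]);f=210/np.tan(np.radians(m["fov_y"])/2)
    d=T[:3,:3]@np.array([(u-m["cx"])/f,-(v-m["cy"])/f,-1]);p=T[:3,3]
    return p+d*(z-p[2])/d[2]
E
python3 - <<'E'
from h import *
t=env.camera_model("top");s=env.camera_model("scene")
print("hub",ray(t,268,219,.168),"handle",ray(t,289,201,.207),ray(s,290,171,.207),"hub s",ray(s,301,202,.168))
print("bottle",ray(t,162,188,.09),"strip",ray(t,346,233,.008))
i=cv2.imread("pics/top0.png")[170:280,210:330];j=cv2.imread("pics/scene0.png")[150:260,240:360]
cv2.imwrite("pics/z.png",np.hstack([cv2.resize(a,None,fx=3.3,fy=3.3,interpolation=2) for a in(i,j)]))
E
```

```text
hub [0.446157   0.19573798 0.168     ] handle [0.47141068 0.15782822 0.207     ] [0.46869714 0.16377016 0.207     ] hub s [0.44753471 0.21097229 0.168     ]
bottle [0.52445474 0.4059224  0.09      ] strip [0.43908737 0.03289019 0.008     ]
```

View pics/z.png

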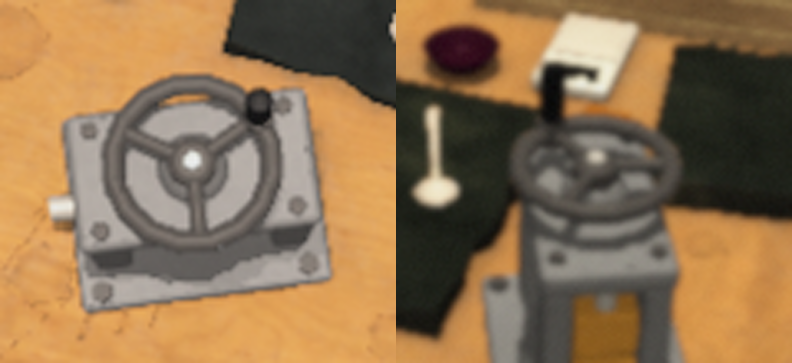

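The close-up confirms the hub at top-view pixel (268.2,218.2) and the handle top at (288.8,199.7). I'll turn the tool to yaw π (tool x = −X, y = +Y, z = −Z) and move above the wheel.

Request:
servo_tool(increments=[[100,[0,0,-20],[0,0,-0.0955]],[100,[0,0,-20],[0,0,-0.0955]],[100,[0,0,-20],[0,0,-0.0955]],[100,[0,0,-20],[0,0,-0.0955]],[100,[0,0,0],[0,0,0]]], newtons=30)

```text
time: 0.52
tcp_pos: [0.2522, 0.628, 0.3069]
tool_rot: [3.136, 0.002, -3.138]
wrist_force: [-0.2, 1.5, 0.4]
finger_gap: 0.0876
finger_force: 0.0
```

Request:
servo_tool(increments=[[100,[-16,-34,0],[0,0,0]],[100,[-16,-34,0],[0,0,0]],[100,[-16,-34,0],[0,0,0]],[100,[-16,-34,0],[0,0,0]],[100,[-16,-34,0],[0,0,0]]])

```text
time: 0.93
tcp_pos: [0.3318, 0.4542, 0.3014]
tool_rot: [-3.14, -0.001, 3.14]
wrist_force: [-0.1, -0.1, 0.6]
finger_gap: 0.0877
finger_force: 0.0
```

Request:
servo_tool(increments=[[100,[-16,-34,0],[0,0,0]],[100,[-16,-34,0],[0,0,0]],[100,[-16,-34,0],[0,0,0]],[100,[-16,-34,0],[0,0,0]],[100,[0,0,0],[0,0,0]]])

```text
time: 1.35
tcp_pos: [0.3991, 0.3124, 0.3019]
tool_rot: [-3.138, 0.001, 3.129]
wrist_force: [-0.0, -0.2, -0.0]
finger_gap: 0.0878
finger_force: 0.0
```

Request:
servo_tool(increments=[[100,[-11,-30,0],[0,0,0]],[100,[-11,-30,0],[0,0,0]],[100,[-11,-30,0],[0,0,0]],[100,[-11,-22,0],[0,0,0]],[100,[0,0,0],[0,0,0]]])

```text
time: 1.77
tcp_pos: [0.4413, 0.203, 0.302]
tool_rot: [-3.14, -0.0, 3.132]
wrist_force: [0.4, -0.1, 0.1]
finger_gap: 0.088
finger_force: 0.0
```

```bash
python3 - <<'E'
from h import *
m=env.camera_model("wrist");np.save("wm.npy",m)
cv2.imwrite("pics/w1.png",env.snapshot("wrist")[:,:,::-1]);print(env.observe()["tcp_pos"],np.round(m["T"],3).tolist())
E
```

```text
[0.44022291 0.20584459 0.30196783] [[0.01, -0.96, -0.279, 0.364], [1.0, 0.009, 0.005, 0.203], [-0.002, -0.279, 0.96, 0.463], [0.0, 0.0, 0.0, 1.0]]
```

View pics/w1.png

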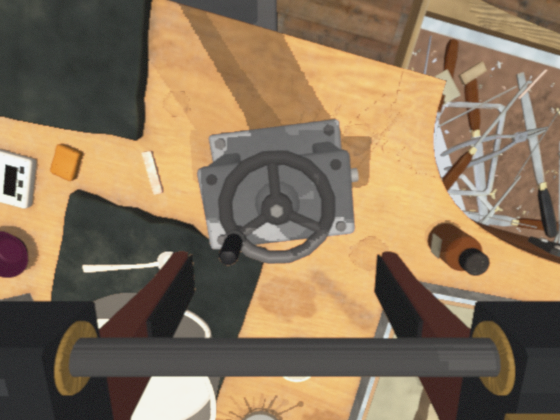

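The wrist view shows the hub at (277,210). The handle runs from its base near (236,238) to its top near (230,255).

```bash
python3 - <<'E'
from h import *
m=np.load("wm.npy",allow_pickle=True).item();t=env.camera_model("top")
print("hub",ray(m,277,210,.168),ray(t,268.2,218.2,.168))
print("handle",ray(m,230,255,.207),ray(t,288.8,199.7,.207))
g=cv2.imread("pics/w1.png");k=((g.max(2)<45)*255).astype("uint8")[215:280,205:262]
n,l,st,c=cv2.connectedComponentsWithStats(k);print(st[1:]+[205,215,0,0,0],c[1:]+[205,215])
for z in(.168,.187):
  print(ray(m,233,247,z))
E
```

```text
hub [0.44581082 0.19581667 0.168     ] [0.44762914 0.19535268 0.168     ]
handle [0.46983177 0.16086468 0.207     ] [0.47375201 0.15813271 0.207     ]
[[218 234  24  26 320]
 [222 259   1   1   1]
 [231 260   1   1   1]
 [223 262   2   1   2]
 [232 261   3   2   3]
 [226 263   2   1   2]
 [229 263   1   1   1]] [[232.00625    244.728125  ]
 [222.         259.        ]
 [231.         260.        ]
 [223.5        262.        ]
 [233.         261.33333333]
 [226.5        263.        ]
 [229.         263.        ]]
[0.47853827 0.15735206 0.168     ]
[0.47117144 0.16031946 0.187     ]
```

Request:
servo_tool(increments=[[100,[-16,-23,0],[0,0,0]],[100,[-15,-22,20],[0,0,0]],[100,[0,0,30],[0,0,0]],[100,[0,0,25],[0,0,0]],[100,[0,0,0],[0,0,0]]])

```text
time: 2.23
tcp_pos: [0.4672, 0.1632, 0.2228]
tool_rot: [-3.138, -0.008, -3.142]
wrist_force: [-1.1, -0.3, 0.6]
finger_gap: 0.088
finger_force: 0.0
```

```bash
python3 - <<'E'
from h import *
print(env.observe()["tcp_pos"])
m=env.camera_model("wrist")
cv2.imwrite("pics/w2.png",env.snapshot("wrist")[:,:,::-1]);print(env.observe()["tcp_pos"])
E
```

```text
[0.46718309 0.16321045 0.22279317]
[0.4683789  0.16384535 0.22528831]
```

View pics/w2.png

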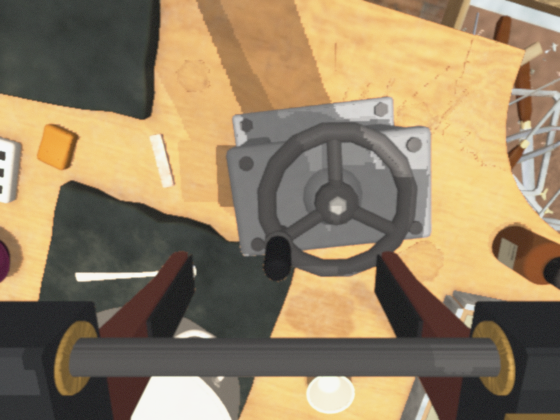

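The handle top is at (277,272), nearly midway between the fingers, and the hub is at (337,205). One check along x, then I'll descend.

```bash
python3 - <<'E'
from h import *
m=env.camera_model("wrist")
print(ray(m,277,272,.207),ray(m,337,205,.168),env.observe()["tcp_pos"])
E
```

```text
[0.47520684 0.15916627 0.207     ] [0.4482443  0.19546462 0.168     ] [0.4683789  0.16384535 0.22528831]
```

Request:
servo_tool(increments=[[100,[-5,-4,0],[0,0,0]],[100,[0,0,24],[0,0,0]],[100,[0,0,24],[0,0,0]],[0,[0,0,0],[0,0,0]],[0,[0,0,0],[0,0,0]]], newtons=30)

```text
time: 2.7
tcp_pos: [0.4759, 0.1599, 0.1806]
tool_rot: [3.142, 0.0, -3.141]
wrist_force: [1.3, -0.2, -0.2]
finger_gap: 0.0779
finger_force: 0.0
```

Request:
servo_tool(increments=[[0,[0,0,0],[0,0,0]],[0,[0,0,0],[0,0,0]],[0,[0,0,0],[0,0,0]],[0,[0,0,0],[0,0,0]],[0,[0,0,0],[0,0,0]]])

```text
time: 3.12
tcp_pos: [0.4759, 0.1597, 0.1803]
tool_rot: [3.141, 0.001, -3.141]
wrist_force: [0.5, 0.6, -0.3]
finger_gap: 0.0449
finger_force: 0.0
```

Request:
servo_tool(increments=[[0,[0,0,3],[0,0,0]],[0,[0,0,0],[0,0,0]],[0,[0,0,0],[0,0,0]],[0,[0,0,0],[0,0,0]],[0,[0,0,0],[0,0,0]]])

```text
time: 3.53
tcp_pos: [0.4757, 0.1593, 0.1766]
tool_rot: [-3.141, 0.0, -3.142]
wrist_force: [0.3, -0.6, -0.9]
finger_gap: 0.0155
finger_force: 30.0
```

Request:
servo_tool(increments=[[0,[0,0,0],[0,0,0]],[0,[0,0,0],[0,0,0]],[0,[0,0,0],[0,0,0]],[0,[0,0,0],[0,0,0]],[0,[0,0,0],[0,0,0]]])

```text
time: 3.95
tcp_pos: [0.4756, 0.1593, 0.1766]
tool_rot: [-3.141, 0.0, -3.141]
wrist_force: [1.4, -0.8, -0.5]
finger_gap: 0.0155
finger_force: 30.0
```

```bash
cat >> h.py <<'E'
def rows(c,p0,deg,n,R=45.):  # mm; from p0, cw deg>0 per row, returns per-row tool shifts
    a=np.arctan2(p0[1]-c[1],p0[0]-c[0]);p=np.array(p0,float)
    for k in range(1,n+1):
        b=a-np.radians(deg)*k
        q=np.array(c)+R*np.array([np.cos(b),np.sin(b)]);d=q-p;d=np.array([-d[0],d[1]]).round(1)
        p=p+[-d[0],d[1]];print(d.tolist(),end=" "if k%5 else f" ->{p.round(1)} {np.degrees(b):.0f}\n")
E
python3 -c "
from h import *
rows([450,195.8],[475.6,159.3],8,10)"
```

```text
[5.1, -3.6] [5.8, -2.4] [6.1, -1.7] [6.2, -0.7] [6.3, 0.1] ->[446.1 151. ] -95
[6.2, 0.9] [6.0, 1.9] [5.7, 2.6] [5.3, 3.4] [4.7, 4.2] ->[418.2 164. ] -135
```

Request:
servo_tool(increments=[[0,[5.1,-3.6,0],[0,0,0]],[0,[5.8,-2.4,0],[0,0,0]],[0,[6.1,-1.7,0],[0,0,0]],[0,[6.2,-0.7,0],[0,0,0]],[0,[6.3,0.1,0],[0,0,0]]])

```text
time: 4.37
tcp_pos: [0.4452, 0.1511, 0.1766]
tool_rot: [3.141, -0.0, -3.141]
wrist_force: [0.3, 2.3, -1.1]
finger_gap: 0.0151
finger_force: 30.0
```

Request:
servo_tool(increments=[[0,[6.2,0.9,0],[0,0,0]],[0,[6.0,1.9,0],[0,0,0]],[0,[5.7,2.6,0],[0,0,0]],[0,[5.3,3.4,0],[0,0,0]],[0,[4.7,4.2,0],[0,0,0]]])

```text
time: 4.78
tcp_pos: [0.4186, 0.1633, 0.1767]
tool_rot: [-3.141, 0.002, 3.141]
wrist_force: [5.1, -1.9, -3.8]
finger_gap: 0.0153
finger_force: 30.0
```

```bash
python3 -c "
from h import *
print(env.observe()['tcp_pos'],env.observe()['wrist_force'])
rows([450,195.8],[418.2,164],8,15)"
```

```text
[0.41863177 0.16330944 0.17672287] [ 5.07872863 -1.85058785 -3.79201093]
[4.1, 4.7] [3.5, 5.3] [2.6, 5.7] [1.8, 6.0] [1.0, 6.2] ->[405.2 191.9] -175
[0.1, 6.3] [-0.7, 6.2] [-1.7, 6.1] [-2.4, 5.7] [-3.2, 5.4] ->[413.1 221.6] -215
[-4.0, 4.9] [-4.6, 4.3] [-5.1, 3.6] [-5.6, 2.8] [-6.0, 2.1] ->[438.4 239.3] -255
```

Request:
servo_tool(increments=[[0,[4.1,4.7,0],[0,0,0]],[0,[3.5,5.3,0],[0,0,0]],[0,[2.6,5.7,0],[0,0,0]],[0,[0,0,0],[0,0,0]],[0,[0,0,0],[0,0,0]]])

```text
time: 5.2
tcp_pos: [0.4077, 0.1796, 0.1766]
tool_rot: [-3.141, -0.0, -3.141]
wrist_force: [-0.0, -0.0, -1.5]
finger_gap: 0.0152
finger_force: 30.0
```

```bash
cat >>h.py <<'E'
def st(c):
    s=env.observe();p=np.array(s['tcp_pos'][:2])*1e3-c;f=np.array(s['wrist_force'][:2]);r=np.hypot(*p);u=p/r
    print("ang %.1f r %.1f Ftan(ccw) %.1f Frad %.1f"%(np.degrees(np.arctan2(p[1],p[0])),r,f@[-u[1],u[0]],f@u))
E
python3 -c "
from h import *
st([450,195.8])
rows([450,195.8],[408,179.7],2,60)"
```

```text
ang -159.1 r 45.3 Ftan(ccw) 0.0 Frad 0.0
[0.6, 1.5] [0.4, 1.5] [0.5, 1.5] [0.4, 1.5] [0.3, 1.5] ->[405.8 187.2] -169
[0.2, 1.6] [0.3, 1.5] [0.1, 1.6] [0.1, 1.6] [0.1, 1.5] ->[405. 195.] -179
[-0.0, 1.6] [-0.1, 1.6] [-0.1, 1.5] [-0.1, 1.6] [-0.3, 1.6] ->[405.6 202.9] -189
[-0.2, 1.5] [-0.4, 1.5] [-0.3, 1.6] [-0.5, 1.5] [-0.5, 1.5] ->[407.5 210.5] -199
[-0.5, 1.4] [-0.6, 1.5] [-0.6, 1.4] [-0.7, 1.4] [-0.8, 1.4] ->[410.7 217.6] -209
[-0.7, 1.4] [-0.9, 1.3] [-0.9, 1.3] [-0.9, 1.3] [-0.9, 1.2] ->[415.  224.1] -219
[-1.1, 1.2] [-1.0, 1.2] [-1.1, 1.1] [-1.1, 1.1] [-1.2, 1.1] ->[420.5 229.8] -229
[-1.2, 1.0] [-1.2, 1.0] [-1.3, 0.9] [-1.3, 0.9] [-1.3, 0.8] ->[426.8 234.4] -239
[-1.4, 0.8] [-1.4, 0.7] [-1.4, 0.7] [-1.4, 0.6] [-1.5, 0.6] ->[433.9 237.8] -249
[-1.5, 0.6] [-1.5, 0.4] [-1.5, 0.5] [-1.5, 0.4] [-1.5, 0.3] ->[441.4 240. ] -259
[-1.6, 0.2] [-1.5, 0.3] [-1.6, 0.1] [-1.6, 0.1] [-1.5, 0.1] ->[449.2 240.8] -269
[-1.6, -0.0] [-1.6, -0.1] [-1.5, -0.1] [-1.6, -0.1] [-1.6, -0.3] ->[457.1 240.2] -279
```

Request:
servo_tool(increments=[[0,[0.6,1.5,0],[0,0,0]],[0,[0.4,1.5,0],[0,0,0]],[0,[0.5,1.5,0],[0,0,0]],[0,[0.4,1.5,0],[0,0,0]],[0,[0.3,1.5,0],[0,0,0]]])

```text
time: 5.62
tcp_pos: [0.4056, 0.1863, 0.1765]
tool_rot: [-3.14, -0.001, 3.141]
wrist_force: [1.0, -4.5, 0.3]
finger_gap: 0.0151
finger_force: 30.0
```

Request:
servo_tool(increments=[[0,[0.2,1.6,0],[0,0,0]],[0,[0.3,1.5,0],[0,0,0]],[0,[0.1,1.6,0],[0,0,0]],[0,[0.1,1.6,0],[0,0,0]],[0,[0.1,1.5,0],[0,0,0]]])

```text
time: 6.03
tcp_pos: [0.4045, 0.1942, 0.1765]
tool_rot: [-3.14, -0.001, 3.141]
wrist_force: [-0.7, -4.8, 0.9]
finger_gap: 0.0152
finger_force: 30.0
```

Request:
servo_tool(increments=[[0,[0,1.6,0],[0,0,0]],[0,[-0.1,1.6,0],[0,0,0]],[0,[-0.1,1.5,0],[0,0,0]],[0,[-0.1,1.6,0],[0,0,0]],[0,[-0.3,1.6,0],[0,0,0]]])

```text
time: 6.45
tcp_pos: [0.4049, 0.2023, 0.1765]
tool_rot: [-3.14, -0.002, 3.141]
wrist_force: [-0.7, -5.7, 1.9]
finger_gap: 0.015
finger_force: 30.0
```

Request:
servo_tool(increments=[[0,[-0.2,1.5,0],[0,0,0]],[0,[-0.4,1.5,0],[0,0,0]],[0,[-0.3,1.6,0],[0,0,0]],[0,[-0.4,1.2,0],[0,0,0]],[0,[-0.4,1.2,0],[0,0,0]]])

```text
time: 6.87
tcp_pos: [0.4066, 0.2097, 0.1765]
tool_rot: [-3.141, -0.001, -3.142]
wrist_force: [-2.2, -3.7, 2.5]
finger_gap: 0.0154
finger_force: 30.0
```

Request:
servo_tool(increments=[[0,[-0.5,1.5,0],[0,0,0]],[0,[-0.6,1.5,0],[0,0,0]],[0,[-0.6,1.5,0],[0,0,0]],[0,[-0.7,1.5,0],[0,0,0]],[0,[-0.9,1.5,0],[0,0,0]]])

```text
time: 7.28
tcp_pos: [0.4099, 0.2173, 0.1764]
tool_rot: [-3.141, -0.002, -3.141]
wrist_force: [-2.9, -4.1, 2.8]
finger_gap: 0.0153
finger_force: 30.0
```

Request:
servo_tool(increments=[[0,[-0.7,1.4,0],[0,0,0]],[0,[-0.9,1.3,0],[0,0,0]],[0,[-0.9,1.3,0],[0,0,0]],[0,[-0.9,1.3,0],[0,0,0]],[0,[-0.9,1.2,0],[0,0,0]]])

```text
time: 7.7
tcp_pos: [0.4142, 0.2239, 0.1764]
tool_rot: [-3.141, -0.001, -3.141]
wrist_force: [-3.1, -4.3, 1.8]
finger_gap: 0.0151
finger_force: 30.0
```

Request:
servo_tool(increments=[[0,[-1.1,1.2,0],[0,0,0]],[0,[-1.0,1.2,0],[0,0,0]],[0,[-1.1,1.1,0],[0,0,0]],[0,[-1.1,1.1,0],[0,0,0]],[0,[-1.2,1.1,0],[0,0,0]]])

```text
time: 8.12
tcp_pos: [0.4195, 0.2297, 0.1764]
tool_rot: [-3.141, -0.002, -3.141]
wrist_force: [-3.3, -4.2, 1.2]
finger_gap: 0.0151
finger_force: 30.0
```

Request:
servo_tool(increments=[[0,[-1.2,1.0,0],[0,0,0]],[0,[-1.2,1.0,0],[0,0,0]],[0,[-1.3,0.9,0],[0,0,0]],[0,[-1.3,0.9,0],[0,0,0]],[0,[-1.3,0.8,0],[0,0,0]]])

```text
time: 8.53
tcp_pos: [0.4257, 0.2343, 0.1764]
tool_rot: [-3.141, -0.002, -3.141]
wrist_force: [-3.7, -3.4, 2.7]
finger_gap: 0.0153
finger_force: 30.0
```

Request:
servo_tool(increments=[[0,[-1.4,0.8,0],[0,0,0]],[0,[-1.4,0.7,0],[0,0,0]],[0,[-1.4,0.7,0],[0,0,0]],[0,[-1.4,0.6,0],[0,0,0]],[0,[-1.5,0.6,0],[0,0,0]]])

```text
time: 8.95
tcp_pos: [0.4326, 0.2379, 0.1763]
tool_rot: [-3.141, -0.002, -3.141]
wrist_force: [-4.2, -3.2, 2.1]
finger_gap: 0.0155
finger_force: 30.0
```

Request:
servo_tool(increments=[[0,[-1.5,0.6,0],[0,0,0]],[0,[-1.5,0.4,0],[0,0,0]],[0,[-1.5,0.5,0],[0,0,0]],[0,[-1.5,0.4,0],[0,0,0]],[0,[-1.5,0.3,0],[0,0,0]]])

```text
time: 9.37
tcp_pos: [0.4399, 0.2401, 0.1763]
tool_rot: [-3.141, -0.003, -3.141]
wrist_force: [-5.0, -3.7, 3.0]
finger_gap: 0.0151
finger_force: 30.0
```

Request:
servo_tool(increments=[[0,[-1.6,0.2,0],[0,0,0]],[0,[-1.5,0.3,0],[0,0,0]],[0,[-1.6,0.1,0],[0,0,0]],[0,[-1.6,0.1,0],[0,0,0]],[0,[-1.5,0.1,0],[0,0,0]]])

```text
time: 9.78
tcp_pos: [0.4476, 0.2412, 0.1763]
tool_rot: [-3.141, -0.003, -3.141]
wrist_force: [-4.4, -2.9, 2.9]
finger_gap: 0.015
finger_force: 30.0
```

Request:
servo_tool(increments=[[0,[-1.6,0,0],[0,0,0]],[0,[-1.6,-0.1,0],[0,0,0]],[0,[-1.5,-0.1,0],[0,0,0]],[0,[-1.6,-0.1,0],[0,0,0]],[0,[-1.6,-0.3,0],[0,0,0]]])

```text
time: 10.2
tcp_pos: [0.4553, 0.2409, 0.1763]
tool_rot: [3.142, -0.003, -3.14]
wrist_force: [-5.1, -1.7, 1.8]
finger_gap: 0.0154
finger_force: 30.0
```

```bash
python3 -c "
from h import *
st([450,195.8])
rows([450,195.8],[457.1,240.2],2,60)"
```

```text
ang 83.3 r 45.4 Ftan(ccw) 4.9 Frad -2.3
[-1.6, -0.2] [-1.5, -0.4] [-1.5, -0.4] [-1.5, -0.4] [-1.5, -0.5] ->[464.7 238.3] 71
[-1.5, -0.5] [-1.4, -0.6] [-1.5, -0.6] [-1.4, -0.7] [-1.4, -0.8] ->[471.9 235.1] 61
[-1.3, -0.8] [-1.4, -0.8] [-1.3, -0.9] [-1.2, -0.9] [-1.3, -1.0] ->[478.4 230.7] 51
[-1.2, -1.0] [-1.1, -1.0] [-1.2, -1.1] [-1.1, -1.2] [-1.0, -1.1] ->[484.  225.3] 41
[-1.0, -1.2] [-1.0, -1.3] [-0.9, -1.2] [-0.9, -1.3] [-0.8, -1.4] ->[488.6 218.9] 31
[-0.8, -1.3] [-0.7, -1.4] [-0.7, -1.4] [-0.6, -1.5] [-0.6, -1.4] ->[492.  211.9] 21
[-0.6, -1.5] [-0.5, -1.5] [-0.4, -1.5] [-0.4, -1.5] [-0.3, -1.6] ->[494.2 204.3] 11
[-0.3, -1.5] [-0.2, -1.6] [-0.1, -1.5] [-0.1, -1.6] [-0.1, -1.6] ->[495.  196.5] 1
[0.0, -1.6] [0.1, -1.5] [0.1, -1.6] [0.1, -1.6] [0.3, -1.5] ->[494.4 188.7] -9
[0.2, -1.6] [0.4, -1.5] [0.4, -1.5] [0.4, -1.5] [0.5, -1.5] ->[492.5 181.1] -19
[0.5, -1.5] [0.6, -1.4] [0.6, -1.5] [0.7, -1.4] [0.8, -1.4] ->[489.3 173.9] -29
[0.8, -1.3] [0.8, -1.4] [0.9, -1.3] [0.9, -1.2] [1.0, -1.3] ->[484.9 167.4] -39
```

Request:
servo_tool(increments=[[0,[-1.6,-0.2,0],[0,0,0]],[0,[-1.5,-0.4,0],[0,0,0]],[0,[-1.5,-0.4,0],[0,0,0]],[0,[-1.5,-0.4,0],[0,0,0]],[0,[-1.5,-0.5,0],[0,0,0]]])

```text
time: 10.62
tcp_pos: [0.4627, 0.2393, 0.1763]
tool_rot: [3.141, -0.003, -3.14]
wrist_force: [-5.5, -0.6, 1.6]
finger_gap: 0.0152
finger_force: 30.0
```

Request:
servo_tool(increments=[[0,[-1.5,-0.5,0],[0,0,0]],[0,[-1.4,-0.6,0],[0,0,0]],[0,[-1.5,-0.6,0],[0,0,0]],[0,[-1.4,-0.7,0],[0,0,0]],[0,[-1.4,-0.8,0],[0,0,0]]])

```text
time: 11.03
tcp_pos: [0.4699, 0.2365, 0.1763]
tool_rot: [3.141, -0.003, -3.14]
wrist_force: [-5.5, -0.3, 2.1]
finger_gap: 0.0152
finger_force: 30.0
```

Request:
servo_tool(increments=[[0,[-1.3,-0.8,0],[0,0,0]],[0,[-1.4,-0.8,0],[0,0,0]],[0,[-1.3,-0.9,0],[0,0,0]],[0,[-1.2,-0.9,0],[0,0,0]],[0,[-1.3,-1.0,0],[0,0,0]]])

```text
time: 11.45
tcp_pos: [0.4763, 0.2325, 0.1763]
tool_rot: [3.14, -0.003, -3.14]
wrist_force: [-6.1, -0.2, 2.0]
finger_gap: 0.0152
finger_force: 30.0
```

Request:
servo_tool(increments=[[0,[-1.2,-1.0,0],[0,0,0]],[0,[-1.1,-1.0,0],[0,0,0]],[0,[-1.2,-1.1,0],[0,0,0]],[0,[-1.1,-1.2,0],[0,0,0]],[0,[-1.0,-1.1,0],[0,0,0]]])

```text
time: 11.87
tcp_pos: [0.482, 0.2275, 0.1763]
tool_rot: [3.14, -0.003, -3.139]
wrist_force: [-6.3, 1.3, 1.6]
finger_gap: 0.0151
finger_force: 30.0
```

Request:
servo_tool(increments=[[0,[-1.0,-1.2,0],[0,0,0]],[0,[-1.0,-1.3,0],[0,0,0]],[0,[-0.9,-1.2,0],[0,0,0]],[0,[-0.9,-1.3,0],[0,0,0]],[0,[-0.8,-1.4,0],[0,0,0]]])

```text
time: 12.28
tcp_pos: [0.4868, 0.2217, 0.1764]
tool_rot: [3.139, -0.002, -3.139]
wrist_force: [-4.6, 3.6, 0.4]
finger_gap: 0.0152
finger_force: 30.0
```

Request:
servo_tool(increments=[[0,[-0.8,-1.3,0],[0,0,0]],[0,[-0.7,-1.4,0],[0,0,0]],[0,[-0.7,-1.4,0],[0,0,0]],[0,[-0.6,-1.5,0],[0,0,0]],[0,[-0.6,-1.4,0],[0,0,0]]])

```text
time: 12.7
tcp_pos: [0.4905, 0.215, 0.1765]
tool_rot: [3.138, -0.002, -3.139]
wrist_force: [-5.0, 3.5, -0.2]
finger_gap: 0.0152
finger_force: 30.0
```

Request:
servo_tool(increments=[[0,[-0.6,-1.5,0],[0,0,0]],[0,[-0.5,-1.5,0],[0,0,0]],[0,[-0.4,-1.5,0],[0,0,0]],[0,[-0.4,-1.5,0],[0,0,0]],[0,[-0.3,-1.6,0],[0,0,0]]])

```text
time: 13.12
tcp_pos: [0.4931, 0.2078, 0.1766]
tool_rot: [3.138, -0.001, -3.139]
wrist_force: [-2.5, 4.8, -0.7]
finger_gap: 0.0152
finger_force: 30.0
```

Request:
servo_tool(increments=[[0,[-0.3,-1.5,0],[0,0,0]],[0,[-0.2,-1.6,0],[0,0,0]],[0,[-0.1,-1.5,0],[0,0,0]],[0,[-0.1,-1.6,0],[0,0,0]],[0,[-0.1,-1.6,0],[0,0,0]]])

```text
time: 13.53
tcp_pos: [0.4944, 0.2003, 0.1767]
tool_rot: [3.137, 0.0, -3.139]
wrist_force: [-2.7, 7.0, -2.3]
finger_gap: 0.0154
finger_force: 30.0
```

Force has risen to 7.2 N. I'll push about 2.5 mm further, slowly, to confirm contact.

Request:
servo_tool(increments=[[0,[0,-0.6,0],[0,0,0]],[0,[0,-0.6,0],[0,0,0]],[0,[0,-0.6,0],[0,0,0]],[0,[0,-0.6,0],[0,0,0]],[0,[0,-0.6,0],[0,0,0]]])

```text
time: 13.95
tcp_pos: [0.4944, 0.1999, 0.1769]
tool_rot: [3.134, 0.001, -3.137]
wrist_force: [-2.1, 12.0, -3.3]
finger_gap: 0.0153
finger_force: 30.0
```

Contact is confirmed: 12 N with almost no further travel, at a measured angle of about +5°. Now I'll reverse.

```bash
python3 -c "
from h import *
st([450,195.8])
rows([450,195.8],[494.9,193.5],-9,5)
rows([450,195.8],[483.8,225.6],-4,30)"
```

```text
ang 5.3 r 44.5 Ftan(ccw) 12.2 Frad -1.0
[0.2, 7.1] [1.2, 6.9] [2.4, 6.7] [3.4, 6.2] [4.3, 5.6] ->[483.4 226. ] 42
[2.2, 2.2] [2.3, 2.2] [2.5, 1.9] [2.6, 1.8] [2.7, 1.6] ->[471.5 235.3] 61
[2.8, 1.4] [2.9, 1.2] [2.9, 1.0] [3.1, 0.8] [3.1, 0.6] ->[456.7 240.3] 81
[3.1, 0.4] [3.1, 0.1] [3.2, -0.1] [3.1, -0.3] [3.1, -0.5] ->[441.1 239.9] 101
[3.1, -0.7] [2.9, -1.0] [3.0, -1.1] [2.8, -1.3] [2.7, -1.6] ->[426.6 234.2] 121
[2.7, -1.7] [2.5, -1.9] [2.3, -2.1] [2.2, -2.2] [2.1, -2.4] ->[414.8 223.9] 141
[1.8, -2.5] [1.7, -2.7] [1.5, -2.8] [1.3, -2.8] [1.1, -2.9] ->[407.4 210.2] 161
```

Request:
servo_tool(increments=[[0,[0.2,7.1,0],[0,0,0]],[0,[1.2,6.9,0],[0,0,0]],[0,[2.4,6.7,0],[0,0,0]],[0,[3.4,6.2,0],[0,0,0]],[0,[3.9,5.2,0],[0,0,0]]])

```text
time: 14.37
tcp_pos: [0.4834, 0.226, 0.1765]
tool_rot: [-3.141, -0.0, -3.141]
wrist_force: [-2.4, -2.3, -0.5]
finger_gap: 0.0153
finger_force: 30.0
```

Request:
servo_tool(increments=[[0,[2.2,2.2,0],[0,0,0]],[0,[2.3,2.2,0],[0,0,0]],[0,[2.5,1.9,0],[0,0,0]],[0,[2.6,1.8,0],[0,0,0]],[0,[2.7,1.6,0],[0,0,0]]])

```text
time: 14.78
tcp_pos: [0.4715, 0.2353, 0.1767]
tool_rot: [3.141, 0.001, 3.141]
wrist_force: [-0.7, -1.2, -1.1]
finger_gap: 0.0155
finger_force: 30.0
```

Request:
servo_tool(increments=[[0,[2.8,1.4,0],[0,0,0]],[0,[2.9,1.2,0],[0,0,0]],[0,[2.9,1.0,0],[0,0,0]],[0,[3.1,0.8,0],[0,0,0]],[0,[3.1,0.6,0],[0,0,0]]])

```text
time: 15.2
tcp_pos: [0.4565, 0.2404, 0.1767]
tool_rot: [3.141, 0.0, -3.141]
wrist_force: [0.6, -1.4, -2.3]
finger_gap: 0.0151
finger_force: 30.0
```

Request:
servo_tool(increments=[[0,[3.1,0.4,0],[0,0,0]],[0,[3.1,0.1,0],[0,0,0]],[0,[3.2,-0.1,0],[0,0,0]],[0,[3.1,-0.3,0],[0,0,0]],[0,[3.1,-0.5,0],[0,0,0]]])

```text
time: 15.62
tcp_pos: [0.4422, 0.2402, 0.1769]
tool_rot: [3.14, 0.003, 3.141]
wrist_force: [4.0, 0.5, -6.1]
finger_gap: 0.0152
finger_force: 30.0
```

Slack was taken up between 83° and 98°, so I'll call it 91°. The final target is a measured angle of about 95°, one full turn on including roughly 4° of over-closing.

```bash
python3 -c "
from h import *
st([450,195.8])
rows([450,195.8],[441.1,239.9],-9,35)
rows([450,195.8],[475.2,233.1],-4,10)"
```

```text
ang 100.0 r 45.1 Ftan(ccw) -4.0 Frad -0.2
[6.8, -1.9] [6.4, -3.0] [5.9, -3.9] [5.1, -4.8] [4.4, -5.6] ->[412.5 220.7] 146
[3.4, -6.2] [2.4, -6.6] [1.4, -6.9] [0.3, -7.1] [-0.9, -7.0] ->[405.9 186.9] 191
[-1.9, -6.8] [-3.0, -6.4] [-3.9, -5.9] [-4.8, -5.1] [-5.6, -4.4] ->[425.1 158.3] 236
[-6.2, -3.4] [-6.6, -2.4] [-6.9, -1.4] [-7.1, -0.3] [-7.0, 0.9] ->[458.9 151.7] 281
[-6.8, 1.9] [-6.4, 3.0] [-5.9, 3.9] [-5.1, 4.8] [-4.4, 5.6] ->[487.5 170.9] 326
[-3.4, 6.2] [-2.4, 6.6] [-1.4, 6.9] [-0.3, 7.1] [0.9, 7.0] ->[494.1 204.7] 371
[1.9, 6.8] [3.0, 6.4] [3.9, 5.9] [4.8, 5.1] [5.6, 4.4] ->[474.9 233.3] 416
[2.7, 1.7] [2.7, 1.4] [2.9, 1.3] [3.0, 1.1] [3.0, 0.9] ->[460.9 239.5] 76
[3.1, 0.6] [3.1, 0.4] [3.1, 0.3] [3.1, -0.0] [3.2, -0.2] ->[445.3 240.6] 96
```

Request:
servo_tool(increments=[[0,[6.8,-1.9,0],[0,0,0]],[0,[6.4,-3.0,0],[0,0,0]],[0,[5.9,-3.9,0],[0,0,0]],[0,[5.1,-4.8,0],[0,0,0]],[0,[4.4,-5.6,0],[0,0,0]]])

```text
time: 16.03
tcp_pos: [0.413, 0.222, 0.177]
tool_rot: [3.139, 0.003, -3.141]
wrist_force: [3.9, 2.7, -6.7]
finger_gap: 0.0155
finger_force: 30.0
```

Request:
servo_tool(increments=[[0,[3.4,-6.2,0],[0,0,0]],[0,[2.4,-6.6,0],[0,0,0]],[0,[1.4,-6.9,0],[0,0,0]],[0,[0.3,-7.1,0],[0,0,0]],[0,[-0.9,-7.0,0],[0,0,0]]])

```text
time: 16.45
tcp_pos: [0.4053, 0.1885, 0.1769]
tool_rot: [3.139, 0.0, -3.14]
wrist_force: [0.9, 5.3, -5.6]
finger_gap: 0.0154
finger_force: 30.0
```

Request:
servo_tool(increments=[[0,[-1.9,-6.8,0],[0,0,0]],[0,[-3.0,-6.4,0],[0,0,0]],[0,[-3.9,-5.9,0],[0,0,0]],[0,[-4.8,-5.1,0],[0,0,0]],[0,[-5.6,-4.4,0],[0,0,0]]])

```text
time: 16.87
tcp_pos: [0.4235, 0.1593, 0.1766]
tool_rot: [3.14, -0.003, -3.14]
wrist_force: [-3.3, 4.1, -0.5]
finger_gap: 0.0153
finger_force: 30.0
```

Request:
servo_tool(increments=[[0,[-6.2,-3.4,0],[0,0,0]],[0,[-6.6,-2.4,0],[0,0,0]],[0,[-6.9,-1.4,0],[0,0,0]],[0,[-7.1,-0.3,0],[0,0,0]],[0,[-7.0,0.9,0],[0,0,0]]])

```text
time: 17.28
tcp_pos: [0.457, 0.1515, 0.1764]
tool_rot: [-3.141, -0.004, -3.141]
wrist_force: [-4.9, -0.4, 2.3]
finger_gap: 0.0155
finger_force: 30.0
```

Request:
servo_tool(increments=[[0,[-6.8,1.9,0],[0,0,0]],[0,[-6.4,3.0,0],[0,0,0]],[0,[-5.9,3.9,0],[0,0,0]],[0,[-5.1,4.8,0],[0,0,0]],[0,[-4.4,5.6,0],[0,0,0]]])

```text
time: 17.7
tcp_pos: [0.4862, 0.1695, 0.1764]
tool_rot: [-3.14, -0.003, 3.141]
wrist_force: [-4.0, -3.4, 1.8]
finger_gap: 0.0152
finger_force: 30.0
```

Request:
servo_tool(increments=[[0,[-3.4,6.2,0],[0,0,0]],[0,[-2.4,6.6,0],[0,0,0]],[0,[-1.4,6.9,0],[0,0,0]],[0,[-0.3,7.1,0],[0,0,0]],[0,[0.9,7.0,0],[0,0,0]]])

```text
time: 18.12
tcp_pos: [0.4941, 0.2029, 0.1766]
tool_rot: [-3.139, -0.001, 3.14]
wrist_force: [0.4, -5.4, -1.0]
finger_gap: 0.0154
finger_force: 30.0
```

Request:
servo_tool(increments=[[0,[1.9,6.8,0],[0,0,0]],[0,[3.0,6.4,0],[0,0,0]],[0,[3.9,5.9,0],[0,0,0]],[0,[4.8,5.1,0],[0,0,0]],[0,[5.6,4.4,0],[0,0,0]]])

```text
time: 18.53
tcp_pos: [0.4759, 0.2324, 0.1768]
tool_rot: [-3.141, 0.002, 3.14]
wrist_force: [4.5, -3.0, -3.7]
finger_gap: 0.0154
finger_force: 30.0
```

Request:
servo_tool(increments=[[0,[2.7,1.7,0],[0,0,0]],[0,[2.7,1.4,0],[0,0,0]],[0,[2.9,1.3,0],[0,0,0]],[0,[3.0,1.1,0],[0,0,0]],[0,[3.0,0.9,0],[0,0,0]]])

```text
time: 18.95
tcp_pos: [0.4614, 0.2393, 0.1769]
tool_rot: [3.141, 0.002, 3.141]
wrist_force: [5.1, -1.7, -4.9]
finger_gap: 0.0152
finger_force: 30.0
```

Request:
servo_tool(increments=[[0,[3.1,0.6,0],[0,0,0]],[0,[3.1,0.4,0],[0,0,0]],[0,[3.1,0.3,0],[0,0,0]],[0,[3.1,0,0],[0,0,0]],[0,[0,0,0],[0,0,0]]])

```text
time: 19.37
tcp_pos: [0.4484, 0.2409, 0.1768]
tool_rot: [3.141, 0.001, -3.142]
wrist_force: [4.8, -2.6, -4.0]
finger_gap: 0.0153
finger_force: 30.0
```

```bash
python3 -c "
from h import *
st([450,195.8])"
```

```text
ang 92.1 r 45.2 Ftan(ccw) -4.7 Frad -2.8
```

Request:
servo_tool(increments=[[0,[1.5,-0.1,0],[0,0,0]],[0,[1.5,-0.2,0],[0,0,0]],[0,[0,0,0],[0,0,0]],[0,[0,0,0],[0,0,0]],[0,[0,0,0],[0,0,0]]])

```text
time: 19.78
tcp_pos: [0.4456, 0.2407, 0.1768]
tool_rot: [3.141, 0.001, -3.142]
wrist_force: [4.3, -1.0, -4.7]
finger_gap: 0.0153
finger_force: 30.0
```

Request:
servo_tool(increments=[[0,[0,0,0],[0,0,0]],[0,[0,0,0],[0,0,0]],[0,[0,0,0],[0,0,0]],[0,[0,0,0],[0,0,0]],[0,[0,0,0],[0,0,0]]])

```text
time: 20.2
tcp_pos: [0.4454, 0.2408, 0.1768]
tool_rot: [3.141, 0.0, -3.141]
wrist_force: [4.7, -0.3, -3.8]
finger_gap: 0.0155
finger_force: 30.0
```

```bash
python3 -c "
from h import *
st([450,195.8])"
```

```text
ang 95.8 r 45.2 Ftan(ccw) -4.6 Frad -0.8
```

Measured 95.8°. I'll ease back into the play, open the fingers and lift off.

Request:
servo_tool(increments=[[0,[-1.5,0,0],[0,0,0]],[0,[-1.5,0,0],[0,0,0]],[60,[0,0,0],[0,0,0]],[60,[0,0,0],[0,0,0]],[60,[0,0,0],[0,0,0]]])

```text
time: 20.62
tcp_pos: [0.4477, 0.2408, 0.1766]
tool_rot: [3.142, -0.001, -3.141]
wrist_force: [0.0, -0.5, -0.0]
finger_gap: 0.0321
finger_force: 0.0
```

Request:
servo_tool(increments=[[60,[0,0,0],[0,0,0]],[60,[0,0,0],[0,0,0]],[60,[0,0,0],[0,0,0]],[60,[0,0,0],[0,0,0]],[60,[0,0,0],[0,0,0]]])

```text
time: 21.03
tcp_pos: [0.4481, 0.2406, 0.1766]
tool_rot: [-3.142, -0.0, -3.141]
wrist_force: [-0.0, 1.0, 0.2]
finger_gap: 0.0527
finger_force: 0.0
```

Request:
servo_tool(increments=[[60,[0,0,-15],[0,0,0]],[60,[0,0,-20],[0,0,0]],[60,[0,0,-25],[0,0,0]],[60,[0,0,-25],[0,0,0]],[60,[0,0,0],[0,0,0]]])

```text
time: 21.45
tcp_pos: [0.4504, 0.2419, 0.2663]
tool_rot: [3.137, 0.006, 3.141]
wrist_force: [0.7, 1.0, 0.7]
finger_gap: 0.0527
finger_force: 0.0
```

Request:
servo_tool(increments=[[60,[0,0,0],[0,0,0]],[60,[0,0,0],[0,0,0]],[60,[0,0,0],[0,0,0]],[60,[0,0,0],[0,0,0]],[60,[0,0,0],[0,0,0]]])

```text
time: 21.87
tcp_pos: [0.4477, 0.2404, 0.2607]
tool_rot: [-3.141, -0.001, -3.141]
wrist_force: [-0.1, 0.3, 0.0]
finger_gap: 0.0526
finger_force: 0.0
```

```bash
python3 -c "
from h import *
cv2.imwrite('pics/w3.png',env.snapshot('wrist')[:,:,::-1])"
```

```text
(no output)
```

View pics/w3.png

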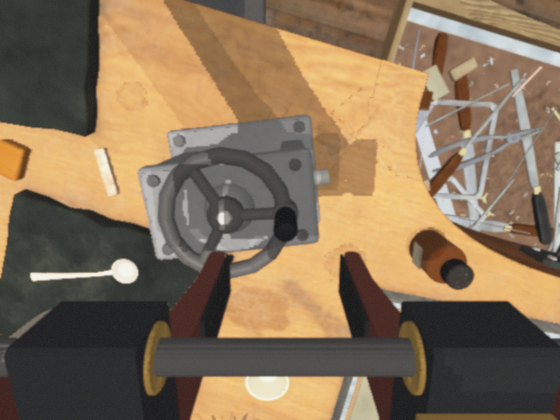

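The gripper is clear of the handle, which is at (286,222). The hub is at (225,215), and the strip (105,172), wax (12,158) and bottle (440,260) lie as before.

```bash
python3 -c "
from station import env
print(env.hand_in())"
```

```text
the job is handed in; nothing more can be done
None
```

I closed the rolls until they met (about 12 N at the handle), took up the slack, opened them one turn, let go of the wheel and handed in. By wheel angle the gap should be 1.0 mm give or take about 0.03–0.04 mm (allowed 0.08), but no verdict came back.

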